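Wipe the note reader's glass and present its check plate

TASK

Take the hand wiper and, with its felt down and its long side square across the glass, wipe the reader's sprung glass from the display end to the open end, pressing it down gently all the way, then stand the wiper back on the counter, felt down, off the reader. Then lift the glass check plate by its clear end (the frosted end is the one with the small corner notch) and finish while still holding it still and level, label up, about 5 cm above the reader's glass without touching it, square across the reader either way round, with the middle of the frosted end over the middle of the glass. Leave the note bundle, calculator and stamp where they are.

Things in the scene. Friction and masses are not known exactly. Their poses are not given: they have to be found in the camera images.
- reader: Grey note reader fixed on the counter, 110 x 210 mm, deck 30 mm high. Origin on the counter under the middle of its glass; x across the glass, y along it from the display end to the open end, z up. A black display block (100 x 36 mm, top 50 mm above the counter) stands on the deck at the -y end, from y = -116 to -80 mm; the deck's +y end (y = +93 mm) is bare. Two white tick marks on the deck, at x = +/-42 mm, y = 0, show the middle of the glass.
- glass (a joint): How far the glass bed is pressed down, m: 0 at rest, 0.008 fully down. The glass is 52 mm (x) by 150 mm (y), its top 10 mm above the deck, on springs of 700 N/m (about 3 N for 4 mm, 5.6 N fully down); the wiper's own weight presses it only 1 to 1.7 mm. A wiping pass counts where it is pressed more than 2.5 mm.
- glass_mid (a point): Middle of the glass's top face at rest, 40 mm above the counter; axes as the reader.
- glass_display_end (a point): On the glass's top face at rest, 46 mm from the middle towards the display: the wiper's middle starts the wipe here (its edge is then 14 mm from the display block).
- glass_open_end (a point): On the glass's top face at rest, 46 mm from the middle towards the open end: the wiper's middle ends the wipe here.
- wiper: Loose white plastic hand wiper, about 90 g, standing on the counter, 48 mm tall. Origin under the middle of its felt, z up. Base with grey felt below: 40 mm (x) by 60 mm (y), 14 mm high; on it a bar handle 22 mm thick (x), 50 mm long (y), from 14 to 48 mm high. Grip the handle across x. For wiping, its y lies across the glass (along the reader's x).
- plate: Loose check plate, about 80 g, 100 mm (x) by 44 mm (y) by 8 mm thick, lying label up on its rest. Origin at the middle of its underside, z up out of the label face, x towards the frosted end. Clear glass from x = -50 to +15 mm; frosted, with a paper label of black bars on its top face, from x = +15 to +50 mm. It balances near its origin. Grip its long sides across y, in the clear part.
- frosted_mid (a point): Middle of the plate's frosted end, 32.5 mm from the plate's middle along its x, half way through the thickness.
- notch (a point): Middle of the 12 x 12 mm notch cut from the frosted end's corner at +x +y of the plate; looking down on the label with the frosted end pointing away from you, the notch is at the left.
- clear_mid (a point): Middle of the plate's clear part, 17.5 mm from the plate's middle along its -x, half way through the thickness.
- rest: Grey rest fixed on the counter, under the plate. Origin on the counter, x lengthwise. Foot 90 x 34 x 4 mm; a rib 66 mm (x) by 22 mm (y) whose top, which carries the plate, is 22 mm above the counter. The plate overhangs the rib by about 11 mm along both long sides.
- bundle: Bystander: strapped bundle of notes, 77 x 155 x 36 mm, loose on the counter beyond the reader; origin under its middle.
- calculator: Bystander: desk calculator, 130 x 85 x 18 mm, loose on the counter; origin under its middle.
- stamp: Bystander: hand stamp with a wooden grip, 42 mm across, 62 mm tall, loose on the counter; origin under its middle.
Mind the look-alikes: they are no part of the job. Of the things that look like the wiper, take the one that is nearest to the robot's base at the start.

How it is judged:
By the outcome, as a careful person would: the job done as asked, in the order asked, and still so for the second after the job is handed in, while the arm keeps its last pose, push and grip.
It also fails if it takes over 64 s, if anything falls off the work surface, if the arm or the gripper's body presses on something with over 40 N, if the wrist force passes 120 N, or if a joint passes its speed limit or range.

ROBOT

A 6-joint arm with a two-finger parallel gripper is mounted at the origin on the work surface. World frame = base frame: x ahead of the robot, y to its left, z up, the work surface at z = 0. Lengths are in m, angles in rad, forces in N, time in s.
With the tool pointing down it reaches from about 0.375 to 0.975 m from the base axis. Payload 3.8 kg.
Tool frame: the origin (TCP) lies on the mounting face of the last link; the fingertips stand 173 mm ahead of it and the grasp point (between the pads) lies 155 mm ahead of it; z points along the fingers, y is the direction in which the jaws open and shut (so a half turn about z gives the same grasp; the last joint's range is limited). The gripper opens to 85 mm and grips with 20 to 120 N. Pads are 22 mm wide; open, the fingers measure 114 mm over their backs; the gripper's body (76 mm by 85 mm) begins 54 mm behind the grasp point. The pads swing forward as they close: fully open they stand 13 mm farther back than shut.
Start: joints at [-0.037, 0.264, 1.604, -0, 1.274, -0.037], TCP at [0.675, -0, 0.405] pointing down, gripper open.
Joint ranges: [-2.63, 2.63], [-0.94, 2.18], [0.31, 2.57], [-1.31, 4.45], [0, 2.66], [-2.55, 2.55]. Speed limits (rad/s): [2.57, 2.57, 3.14, 3.14, 3.14, 3.14].

INTERFACE

Orientations are given as a rotation vector (axis times angle).
In Python, from workcell import bot gives the robot as it stands.
- The arm moves only by the shell command python3 -m jog 'ROWS' [FORCE]. ROWS is JSON, a list that holds one entry, the list of rows, each a list of 7 numbers: the closure, from 0 (fully open) to 1 (shut), then the shift along the tool's x, y, z in cm, then the turn, a rotation vector about the tool's x, y, z in rad. A call has 1 to 12 rows; each row is the pose to reach, as a shift and turn from the pose commanded when the call began, along the tool's axes at that moment; what a row does not reach only later rows make up. A row lasts 1/8 s, in which the tool goes at most 62.5 mm and 10.7 degrees, less where a joint would pass 70% of its speed; a pose out of reach is approached as far as the arm can. A call with a gripper value outside its range is refused whole. The fingers move at their own pace and stop on an object; FORCE is the grip in N (left out, the last holds). Time passes only in rows, so rows that repeat a pose let the fingers close. It gives the time, the measured TCP pose, the force and the opening at its end, in the units of the state.
- bot.read_state(): the state, without advancing time (a new reading comes with each control period).
- bot.read_camera(name): name is "scene" or "side" or "wrist"; returns the picture (400x640x3 uint8, red, green, blue); there is no depth.
- bot.camera_model(name): a dict with "intrinsics" (3x3 intrinsics, pixels), "rvec" (rotation vector, rad) and "tvec" (3), from world to camera coordinates, as OpenCV has them. Camera axes: x right, y down, z forward; pixel columns grow to the right and rows downward; lengths in m; the calibration is good to about 2 mm. A picture is of the moment at which its call begins: read the wrist's pose just before it. camera_model takes no time and is no camera call; for the wrist camera it gives the pose at the moment of the call.
- bot.finish_job(): hands the job in, once; it reports no verdict.
The state is a dict: "time": time; "q": joint angles; "joint_vel": joint speeds; "joint_torque": joint torques, N m; "tool_pos": TCP position; "tcp_rot": TCP orientation; "wrist_force": force on the tool from outside, world axes, zero at the start; "torque": the same for the moment, N m; "width": opening from 0.0 (shut) to 1.0 (fully open).
Only numpy, scipy, OpenCV 4.12 (cv2) and the standard library are available. Lean on these libraries where they do the work, as an engineer would, in place of code of your own. Each camera call takes 0.05 s, during which the arm holds its last target.

## Working session

There is one attempt and no reset: what is moved stays moved. The work goes in short steps, Python scripts to look and compute and a shell command to move; the robot and the scene stay as the last step left them, time stands still between calls to the robot, and variables do not carry over. Pictures are saved under pics/ and viewed, and the job is handed in when it is done.

```bash
mkdir -p pics; ls
cat > h.py <<'E'
import numpy as np,cv2
from workcell import bot
def shot(n,f):
    m=bot.camera_model(n); im=bot.read_camera(n); cv2.imwrite('pics/'+f+'.png',cv2.cvtColor(im,cv2.COLOR_RGB2BGR)); 
    np.savez('pics/'+f+'.npz',im=im,K=m['intrinsics'],r=m['rvec'],t=m['tvec']); return im
def load(f):
    d=np.load('pics/'+f+'.npz'); return d
def cast(d,u,v,z):
    K=np.array(d['K']);R=cv2.Rodrigues(np.array(d['r'],float))[0];t=np.array(d['t'],float).ravel()
    c=-R.T@t; a=R.T@np.linalg.inv(K)@np.array([u,v,1.]); return c+a*(z-c[2])/a[2]
def proj(d,p):
    return cv2.projectPoints(np.array(p,float).reshape(-1,3),np.array(d['r'],float),np.array(d['t'],float),np.array(d['K'],float),None)[0].reshape(-1,2)
E
python3 - <<'E'
from h import *
for n in ['scene','side','wrist']: shot(n,n+'0')
s=bot.read_state(); print(s)
E
```

```text
pics
{'time': 0.15, 'q': array([-3.68871263e-02,  2.64591910e-01,  1.60507966e+00,  2.31227421e-05,
        1.27372714e+00, -3.68735719e-02]), 'joint_vel': array([-0.00045987, -0.00046472, -0.00253512, -0.00013802,  0.00143644,
        0.00083082]), 'joint_torque': array([-4.44535381e-04, -5.15905774e+01, -3.67958951e+01, -2.06692371e-04,
        8.09489022e-03,  2.50629785e-05]), 'tool_pos': array([6.74727993e-01, 2.07349925e-05, 4.03629351e-01]), 'tcp_rot': array([-2.22051730e+00, -2.22047213e+00,  1.90444166e-03]), 'wrist_force': array([-1.10917238,  0.06219179, -1.05928755]), 'torque': array([ 0.02963623, -0.01268128, -0.02116832]), 'width': 0.9992657206545559}
```

View pics/scene0.png

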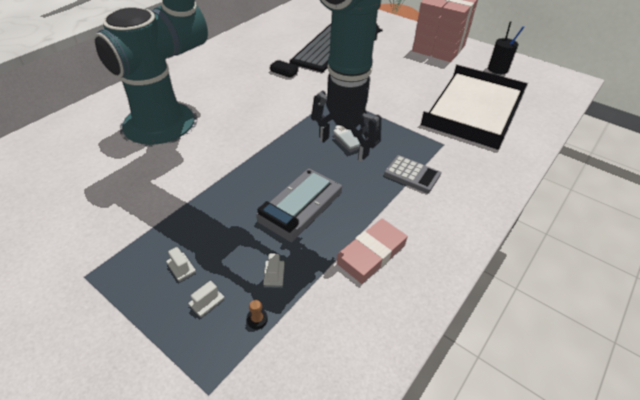

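View pics/side0.png

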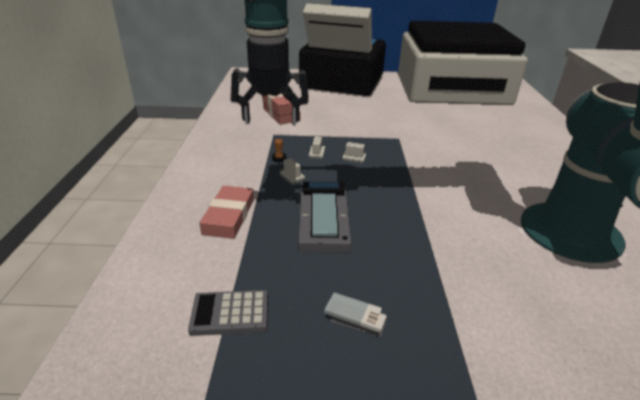

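View pics/wrist0.png

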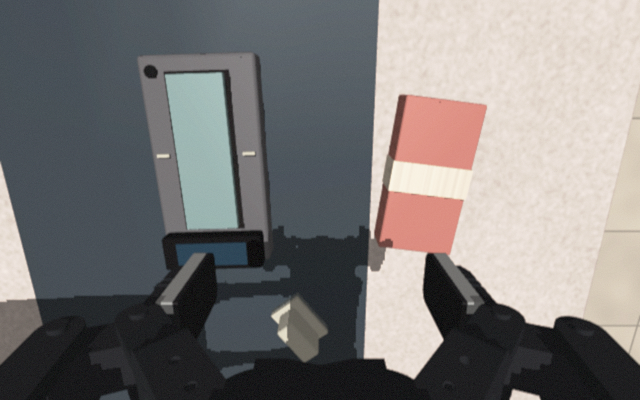

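The scene view shows three wiper-like objects near (180,263), (206,298) and (274,270). The reader is at (300,200), the plate at (347,139), the calculator at (412,172) and the stamp at (257,313). I'll cast rays to get rough positions.

```bash
python3 - <<'E'
from h import *
np.set_printoptions(precision=4,suppress=True)
d=load('scene0')
for n,p,z in [('w1',(180,263),.03),('w2',(206,298),.03),('w3',(274,270),.03),('plate',(347,139),.03),('stamp',(257,320),.0)]: print(n,cast(d,*p,z))
d=load('side0')
for n,p,z in [('w1',(355,152),.03),('w2',(317,148),.03),('w3',(291,170),.03),('plate',(355,312),.03),('stamp',(280,158),0)]: print(n,cast(d,*p,z))
d=load('wrist0')
for n,p,z in [('tickL',(163,156),.03),('tickR',(248,154),.03),('deckTL',(138,56),.03),('deckTR',(258,54),.03),('glassTL',(165,72),.04),('glassTR',(223,71),.04),('glassBR',(238,228),.04),('w3',(297,312),.048)]: print(n,cast(d,*p,z))
E
python3 - <<'E'
import cv2
a=cv2.imread('pics/scene0.png')[220:340,140:320]
b=cv2.imread('pics/side0.png')[120:200,240:400]
cv2.imwrite('pics/c1.png',cv2.resize(a,None,fx=4,fy=4,interpolation=2))
cv2.imwrite('pics/c2.png',cv2.resize(b,None,fx=5,fy=5,interpolation=2))
E
```

```text
w1 [ 0.4848 -0.3141  0.03  ]
w2 [ 0.5931 -0.3373  0.03  ]
w3 [ 0.6537 -0.2002  0.03  ]
plate [0.5137 0.2659 0.03  ]
stamp [ 0.6933 -0.2976  0.    ]
w1 [ 0.478  -0.2967  0.03  ]
w2 [ 0.5859 -0.3138  0.03  ]
w3 [ 0.6503 -0.1838  0.03  ]
plate [0.5051 0.2893 0.03  ]
stamp [ 0.6915 -0.3022  0.    ]
tickL [0.5207 0.0101 0.03  ]
tickR [0.6047 0.0121 0.03  ]
deckTL [0.5095 0.1023 0.03  ]
deckTR [0.6191 0.104  0.03  ]
glassTL [0.5366 0.088  0.04  ]
glassTR [0.5887 0.0888 0.04  ]
glassBR [ 0.5923 -0.0621  0.04  ]
w3 [ 0.6511 -0.1553  0.048 ]
```

View pics/c1.png

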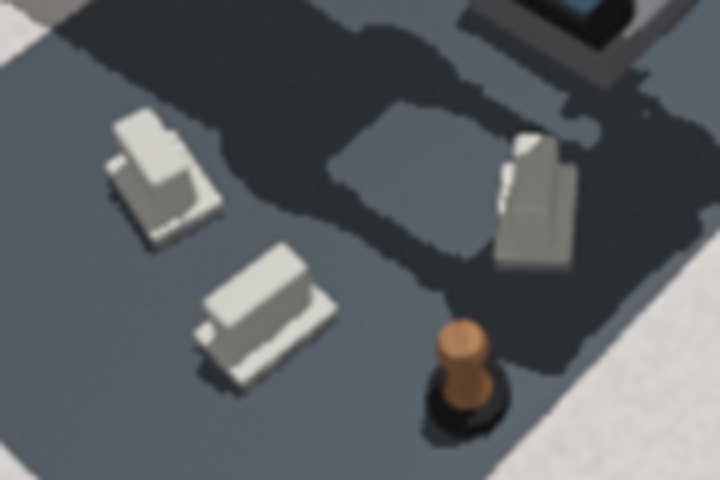

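View pics/c2.png

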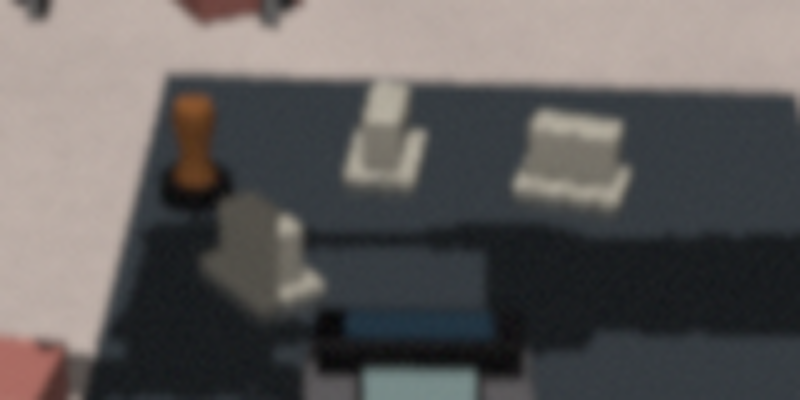

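The wiper nearest the base is w1, at about (0.48, -0.305). Next I check the wrist camera's geometry, then move to view it.

Run:
```python
from h import *
np.set_printoptions(precision=4,suppress=True)
d=load('wrist0');R=cv2.Rodrigues(d['r'])[0];print(-R.T@d['t'].ravel(),R[2]);print(cast(d,320,200,0.03),proj(d,[.675,0,.23]))
s=bot.read_state();print(s['tool_pos'])
```

```text
[0.6758 0.0722 0.373 ] [-0.0018 -0.283  -0.9591]
[ 0.6757 -0.0353  0.03  ] [[318.2376 258.1927]]
[0.6747 0.     0.4036]
```

```bash
python3 -m jog '[[[0,-5,-3.5,0,0,0,0],[0,-10,-7,0,0,0,0],[0,-15,-10.5,1,0,0,0],[0,-20,-14,2,0,0,0],[0,-24,-17,3,0,0,0],[0,-27,-19.5,4,0,0,0],[0,-27,-19.5,4,0,0,0],[0,-27,-19.5,4,0,0,0]]]'
python3 - <<'E'
from h import *
shot('wrist','wrist1'); print(bot.read_state()['tool_pos'])
E
```

```text
time: 1.15
tool_pos: [0.4802, -0.2699, 0.3647]
tcp_rot: [-2.222, -2.221, -0.001]
wrist_force: [0.5, 0.1, -0.8]
width: 0.999
[ 0.48054553 -0.26956033  0.36496583]
```

View pics/wrist1.png

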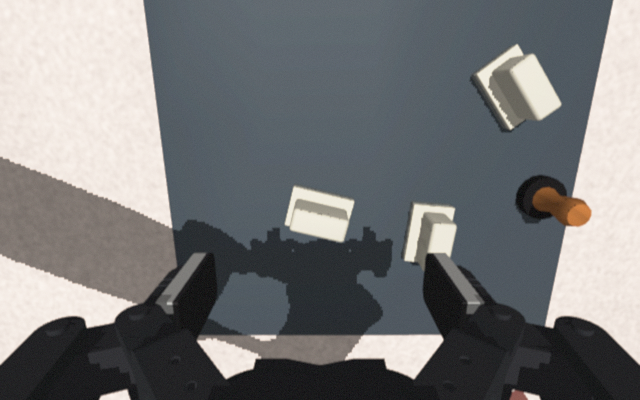

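w1 sits at (320,213), with its handle's long side roughly horizontal in the picture. I'll crop in for an accurate measurement.

Run:
```python
import cv2
a=cv2.imread('pics/wrist1.png')[170:260,270:370]
cv2.imwrite('pics/c3.png',cv2.resize(a,None,fx=6,fy=6,interpolation=cv2.INTER_NEAREST))
```

```text
(no output)
```

View pics/c3.png

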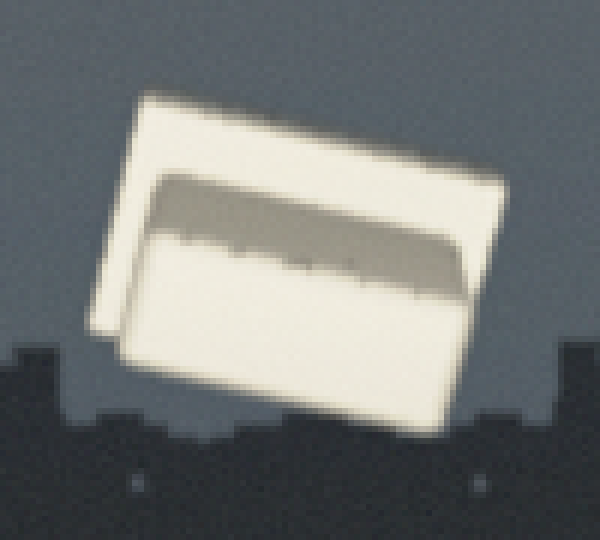

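Run:
```python
from h import *
np.set_printoptions(precision=4,suppress=True)
d=load('wrist1')
f=lambda x,y,z:cast(d,270+x/6-.5,170+y/6-.5,z)
H=[f(*p,.048) for p in [(148,236),(468,300),(440,436),(120,360)]]
B=[f(*p,.014) for p in [(145,93),(508,182),(90,332)]]
n=np.linalg.norm
print(n(H[1]-H[0]),n(H[2]-H[3]),n(H[3]-H[0]),n(H[1]-H[2]),np.mean(H,0))
print(n(B[1]-B[0]),n(B[2]-B[0]),(B[1]+B[2])/2)
for a,b in [(H[0],H[1]),(H[3],H[2]),(B[0],B[1]),(B[0],B[2])]:
  v=b-a; print(np.degrees(np.arctan2(v[1],v[0])))
```

```text
0.04710449286584588 0.048426243565534106 0.01960732849759867 0.02167384643437259 [ 0.4807 -0.3103  0.048 ]
0.05929389379212635 0.04135770766746228 [ 0.481  -0.3105  0.014 ]
-12.00713693634266
-14.43760674773501
-14.34072887083098
-103.69750551929398
```

Wiper centre comes out at (0.481, -0.3104), with its long axis at -14°. The handle measures about 48x21 mm and the base 59x41 mm, which match the sizes given, so I'll approach with a -76° turn.

```bash
python3 -m jog '[[[0,-1,0,2,0,0,-0.18],[0,-2,0,4,0,0,-0.36],[0,-3,0,6,0,0,-0.54],[0,-4.1,0.05,8,0,0,-0.72],[0,-4.1,0.05,9,0,0,-0.9],[0,-4.1,0.05,9,0,0,-1.08],[0,-4.1,0.05,9,0,0,-1.26],[0,-4.1,0.05,9,0,0,-1.326],[0,-4.1,0.05,9,0,0,-1.326],[0,-4.1,0.05,9,0,0,-1.326]]]'
python3 - <<'E'
from h import *
shot('wrist','wrist2'); s=bot.read_state();print(s['tool_pos'],s['q'],cv2.Rodrigues(s['tcp_rot'])[0])
E
```

```text
time: 2.45
tool_pos: [0.4812, -0.3104, 0.2749]
tcp_rot: [0.383, 3.118, -0.0]
wrist_force: [-1.1, -0.0, -0.1]
width: 0.997
[ 0.48101726 -0.31056348  0.27481959] [-6.16833440e-01  1.87411289e-01  1.95127878e+00  1.07608909e-04
  1.00260441e+00 -1.94293780e+00] [[-9.70197923e-01  2.42313646e-01  2.95691513e-04]
 [ 2.42313628e-01  9.70197968e-01 -9.84944894e-05]
 [-3.10745864e-04 -2.39090659e-05 -9.99999951e-01]]
```

View pics/wrist2.png

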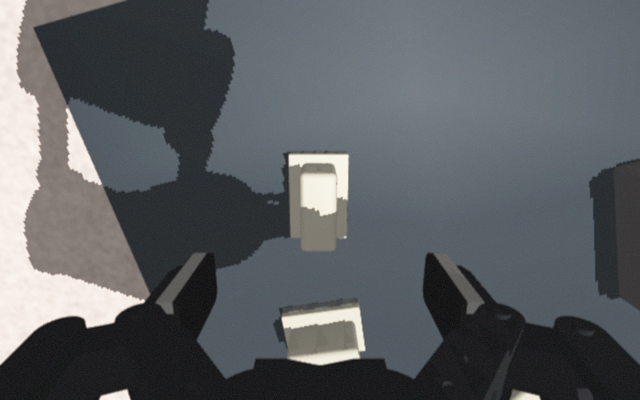

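The handle is centred between the jaws (column 318) and squared up. I descend and grip.

```bash
python3 -m jog '[[[0,0,0,4,0,0,0],[0,0,0,7,0,0,0],[0,0,0,8.3,0,0,0],[0,0,0,8.3,0,0,0],[1,0,0,8.3,0,0,0],[1,0,0,8.3,0,0,0],[1,0,0,8.3,0,0,0],[1,0,0,8.3,0,0,0],[1,0,0,8.3,0,0,0],[1,0,0,8.3,0,0,0],[1,0,0,8.3,0,0,0]]]' 40
python3 - <<'E'
from h import *
shot('wrist','wrist3'); s=bot.read_state();print(s['tool_pos'],s['width']*85,s['wrist_force'])
E
```

```text
time: 3.88
tool_pos: [0.4809, -0.3113, 0.1925]
tcp_rot: [0.383, 3.117, -0.001]
wrist_force: [-0.1, 0.5, 6.1]
width: 0.247
[ 0.48090514 -0.31131827  0.19249994] 21.122937953053757 [-0.60031199 -0.62471664  5.80540368]
```

View pics/wrist3.png

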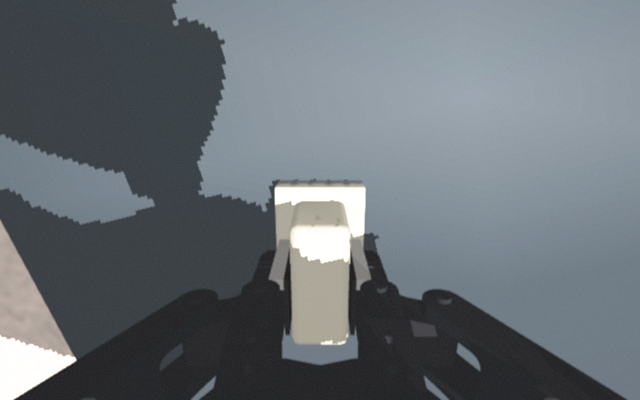

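The grip holds at 21 mm opening on the handle. Now I measure the reader precisely from the first wrist view, using the ticks and the glass mask.

Run:
```python
from h import *
np.set_printoptions(precision=4,suppress=True)
for nm,roi in [('wrist0',(100,30,300,270)),('side0',(290,180,360,260)),('scene0',(250,165,345,240))]:
    d=load(nm); im=d['im'].astype(int); x0,y0,x1,y1=roi
    c=im[y0:y1,x0:x1]
    m=((c[...,1]-c[...,0]>15)&(c[...,1]>85)).astype(np.uint8)
    n,l,st,ce=cv2.connectedComponentsWithStats(m); k=1+np.argmax(st[1:,4])
    cs=max(cv2.findContours((l==k).astype(np.uint8),0,1)[0],key=cv2.contourArea)
    P=np.array([cast(d,p[0][0]+x0,p[0][1]+y0,.04)[:2] for p in cs],np.float32)
    (cx,cy),(w,h),a=cv2.minAreaRect(P*1000); print(nm,st[k],cx,cy,w,h,a)
d=load('wrist0');im=d['im'].astype(int)
for x0,y0,x1,y1 in [(150,145,176,167),(236,144,262,164)]:
    c=im[y0:y1,x0:x1].min(2); ys,xs=np.nonzero(c>150); print(len(xs),cast(d,xs.mean()+x0,ys.mean()+y0,.03))
```

```text
wrist0 [  65   42   73  157 8429] 564.2247924804688 12.447345733642578 52.43990707397461 149.93646240234375 1.6918225288391113
side0 [ 23  15  24  39 834] 561.5919799804688 16.997940063476562 49.009498596191406 144.5712890625 1.9318727254867554
scene0 [ 27   9  51  41 874] 562.06787109375 11.045059204101562 51.664100646972656 146.6407470703125 1.3396366834640503
46 [0.5201 0.0106 0.03  ]
41 [0.605  0.0131 0.03  ]
```

Reader centre is (0.563, 0.012) with yaw about 1.65°; the three views and the ticks agree to within 2 to 5 mm, and the glass measures 52x150 mm. I'll lift and carry to above the display end.

```bash
python3 -m jog '[[[1,0,0,-5,0,0,0],[1,0,0,-9,0,0,0],[1,0,3,-10,0,0,0],[1,-0.4,8,-10,0,0,-0.1],[1,-0.7,13,-10,0,0,-0.2],[1,-1,18,-10,0,0,-0.273],[1,-1.2,23,-10,0,0,-0.273],[1,-1.4,27,-10,0,0,-0.273],[1,-1.45,28.7,-10,0,0,-0.273],[1,-1.45,28.7,-10,0,0,-0.273],[1,-1.45,28.7,-10,0,0,-0.273],[1,-1.45,28.7,-10,0,0,-0.273]]]'
python3 - <<'E'
from h import *
shot('wrist','wrist4');shot('side','side4');shot('scene','scene4'); s=bot.read_state();R=cv2.Rodrigues(s['tcp_rot'])[0];print(s['tool_pos'],s['width']*85,s['wrist_force'],np.degrees(np.arctan2(R[1,1],R[0,1])))
a=cv2.imread('pics/side4.png')[100:280,220:440];b=cv2.imread('pics/scene4.png')[100:280,190:410]
cv2.imwrite('pics/c4.png',cv2.resize(np.hstack([a,b]),(792,324)))
E
```

```text
time: 5.42
tool_pos: [0.5638, -0.0373, 0.2916]
tcp_rot: [0.042, -3.141, 0.0]
wrist_force: [-0.5, -0.4, -1.1]
width: 0.251
[ 0.56395267 -0.03697417  0.29169799] 21.233950557676245 [ 0.18590662  0.06462873 -0.80905139] 91.53931764499286
```

View pics/wrist4.png

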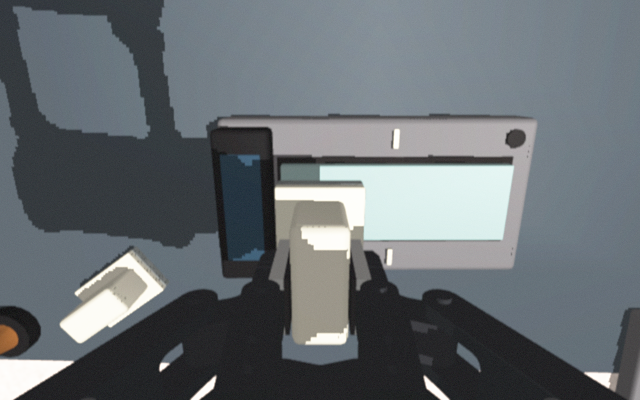

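View pics/c4.png

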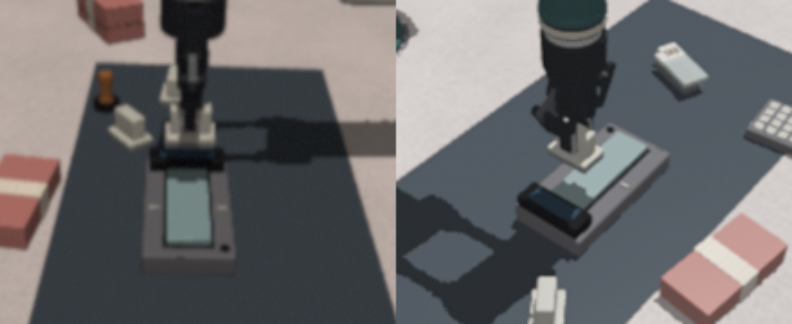

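The wiper hangs above the display end, square to the reader; the ticks show at (396,138) and (389,256). I re-measure both from this view.

Run:
```python
from h import *
np.set_printoptions(precision=4,suppress=True)
d=load('wrist4');im=d['im'].astype(int)
T=[]
for x0,y0,x1,y1 in [(384,122,410,152),(380,246,398,268)]:
    c=im[y0:y1,x0:x1].min(2); ys,xs=np.nonzero(c>170); T.append(cast(d,xs.mean()+x0,ys.mean()+y0,.03));print(len(xs),T[-1])
v=T[1]-T[0];print(np.linalg.norm(v),np.degrees(np.arctan2(v[1],v[0])),(T[0]+T[1])/2)
g=[cast(d,u,v,.04) for u,v in [(322,164),(511,164),(505,241),(365,241)]];print(g)
for a,b in[(0,1),(3,2)]: v=g[b]-g[a];print(np.degrees(np.arctan2(v[1],v[0])))
for u,v in [(275,184),(364,184)]: print(cast(d,u,v,.099+.014))
```

```text
349 [0.5219 0.0135 0.03  ]
98 [0.6072 0.0145 0.03  ]
0.08533653816676195 0.727702759519766 [0.5646 0.014  0.03  ]
[array([ 0.5382, -0.0363,  0.04  ]), array([0.5349, 0.0845, 0.04  ]), array([0.5882, 0.09  , 0.04  ]), array([ 0.5908, -0.0054,  0.04  ])]
91.54984902589884
91.57148818648253
[ 0.5328 -0.0573  0.113 ]
[ 0.5318 -0.0185  0.113 ]
```

The wiper is 1 to 2 mm off centre across the glass and about 3 mm early along it. I correct that and descend to a press of about 4.5 mm.

```bash
python3 -m jog '[[[1,-0.15,0.25,3,0,0,0],[1,-0.15,0.25,5,0,0,0],[1,-0.15,0.25,5.7,0,0,0],[1,-0.15,0.25,6.1,0,0,0],[1,-0.15,0.25,6.4,0,0,0],[1,-0.15,0.25,6.4,0,0,0],[1,-0.15,0.25,6.4,0,0,0]]]';  python3 - <<'E'
from h import *
shot('wrist','wrist5');s=bot.read_state();print(s['tool_pos'],s['wrist_force'],s['time'])
E
```

```text
time: 6.45
tool_pos: [0.566, -0.0337, 0.2286]
tcp_rot: [-0.044, 3.14, -0.001]
wrist_force: [-0.7, -1.3, 2.0]
width: 0.253
[ 0.56595372 -0.03366353  0.22848738] [-0.66694323 -0.93317931  1.91850108] 6.5
```

View pics/wrist5.png

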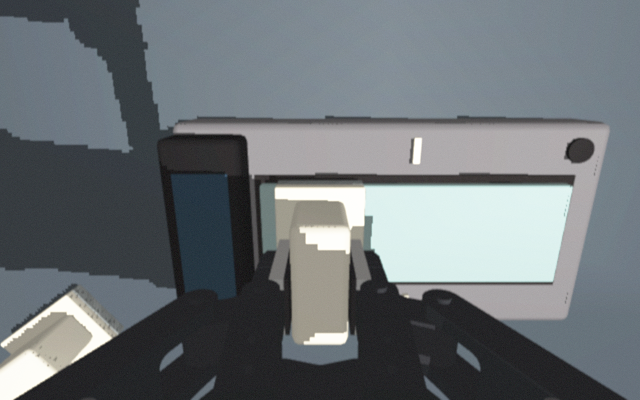

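The force rose by about 2.9 N, which means roughly 4 mm of press. The wiper edge is about 13 mm from the display block. Now the wipe.

```bash
python3 -m jog '[[[1,0,-0.2,0.04,0,0,0],[1,0,-0.2,0.04,0,0,0],[1,0,0.4,0.04,0,0,0],[1,0,1.1,0.04,0,0,0],[1,0,1.8,0.04,0,0,0],[1,0,2.5,0.04,0,0,0],[1,0,3.2,0.04,0,0,0],[1,0,3.9,0.04,0,0,0],[1,0,4.6,0.04,0,0,0]]]';python3 - <<'E'
from h import *
shot('wrist','wrist6')
E
python3 -m jog '[[[1,0,0.7,0,0,0,0],[1,0,1.4,0,0,0,0],[1,0,2.1,0,0,0,0],[1,0,2.8,0,0,0,0],[1,0,3.5,0,0,0,0],[1,0,4.2,0,0,0,0],[1,0,4.8,0,0,0,0],[1,0,4.8,0,0,0,0],[1,0,4.8,0,0,0,0]]]';python3 - <<'E'
from h import *
shot('wrist','wrist7')
cv2.imwrite('pics/c7.png',cv2.resize(np.hstack([cv2.imread('pics/wrist6.png'),cv2.imread('pics/wrist7.png')]),(800,250)))
E
```

```text
time: 7.62
tool_pos: [0.5642, 0.0129, 0.2273]
tcp_rot: [0.044, -3.141, 0.0]
wrist_force: [0.3, -1.5, 3.6]
width: 0.251
time: 8.8
tool_pos: [0.5629, 0.0608, 0.2273]
tcp_rot: [0.044, -3.141, -0.001]
wrist_force: [0.7, 2.6, 2.8]
width: 0.252
```

View pics/c7.png

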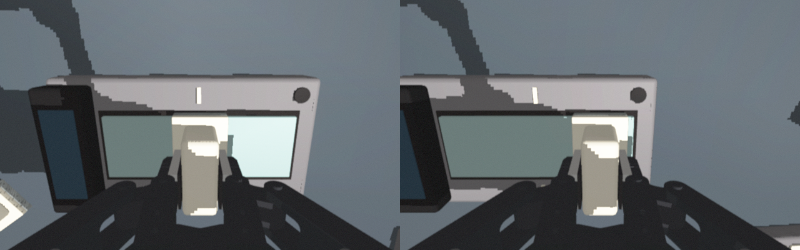

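The wipe ended at +48 mm with about 5 mm of press throughout. I'll stand the wiper on the clear counter on the robot's side, at about (0.435, -0.04).

```bash
python3 -m jog '[[[1,0,0,-3,0,0,0],[1,0,0,-6,0,0,0],[1,3,-2,-6,0,0,0],[1,7,-5,-6,0,0,0],[1,11,-8,-6,0,0,0],[1,13.1,-9.6,-6,0,0,0],[1,13.1,-9.6,-6,0,0,0],[1,13.1,-9.6,-2,0,0,0],[1,13.1,-9.6,2,0,0,0],[1,13.1,-9.6,3,0,0,0],[1,13.1,-9.6,3.4,0,0,0],[1,13.1,-9.6,3.4,0,0,0]]]';python3 - <<'E'
from h import *
shot('side','side8');shot('wrist','wrist8');s=bot.read_state();print(s['tool_pos'],s['wrist_force'],s['time'])
a=cv2.imread('pics/side8.png')[100:300,240:490]
cv2.imwrite('pics/c8.png',cv2.resize(np.hstack([cv2.resize(cv2.imread('pics/wrist8.png'),(480,300)),cv2.resize(a,(375,300))]),(800,281)))
E
```

```text
time: 10.35
tool_pos: [0.4357, -0.0392, 0.1942]
tcp_rot: [-0.045, 3.14, -0.0]
wrist_force: [-0.0, -0.5, -1.1]
width: 0.253
[ 0.43573404 -0.03928091  0.19461179] [ 0.09336784 -0.37588309 -0.30938977] 10.45
```

View pics/c8.png

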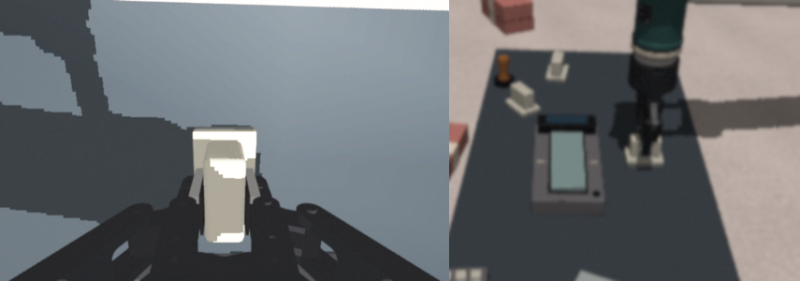

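```bash
python3 -m jog '[[[1,0,0,0.1,0,0,0],[1,0,0,0.2,0,0,0],[1,0,0,0.22,0,0,0],[0,0,0,0.22,0,0,0],[0,0,0,0.22,0,0,0],[0,0,0,0.22,0,0,0],[0,0,0,0.22,0,0,0],[0,0,0,-3,0,0,0],[0,0,0,-8,0,0,0],[0,0,0,-14,0,0,0],[0,0,0,-18,0,0,0],[0,0,0,-18,0,0,0]]]';python3 - <<'E'
from h import *
shot('side','side9');shot('wrist','wrist9');s=bot.read_state();print(s['tool_pos'],s['wrist_force'],s['time'],s['q'])
a=cv2.imread('pics/side9.png')[100:300,240:490]
cv2.imwrite('pics/c9.png',cv2.resize(np.hstack([cv2.resize(cv2.imread('pics/wrist9.png'),(480,300)),cv2.resize(a,(375,300))]),(800,281)))
E
```

```text
time: 11.95
tool_pos: [0.4361, -0.0394, 0.3776]
tcp_rot: [-0.044, 3.133, -0.002]
wrist_force: [-0.2, 0.2, 0.2]
width: 1.002
[ 0.43447548 -0.03918528  0.37313608] [-0.52376524  0.06029656 -1.1932307 ] 12.05 [-1.47062549e-01 -1.78793161e-01  2.12366998e+00  1.66514525e-05
  1.19642640e+00 -1.74606520e+00]
```

View pics/c9.png

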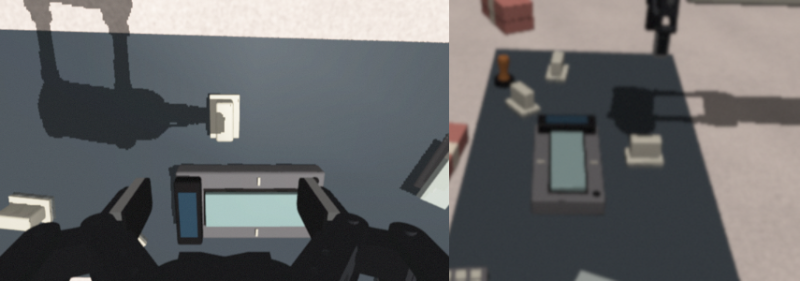

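The wiper stands free off the reader. Now to view the plate.

```bash
python3 -m jog '[[[0,-1,6,0,0,0,0],[0,-2,12,0,0,0,0],[0,-3,18,0,0,0,0],[0,-4,24,0,0,0,0],[0,-4.7,29,0,0,0,0],[0,-4.7,31.3,0,0,0,0],[0,-4.7,31.3,0,0,0,0],[0,-4.7,31.3,0,0,0,0],[0,-4.7,31.3,0,0,0,0]]]';python3 - <<'E'
from h import *
shot('wrist','wrist10');s=bot.read_state();print(s['tool_pos'],s['time'],s['q'])
E
```

```text
time: 13.18
tool_pos: [0.4727, 0.2738, 0.3725]
tcp_rot: [0.042, -3.14, 0.001]
wrist_force: [-0.1, -0.2, -0.6]
width: 0.996
[0.47281703 0.2738753  0.37288202] 13.225 [ 4.79481227e-01  4.42413233e-02  1.91571314e+00 -1.72866812e-04
  1.18240787e+00 -1.11802256e+00]
```

View pics/wrist10.png

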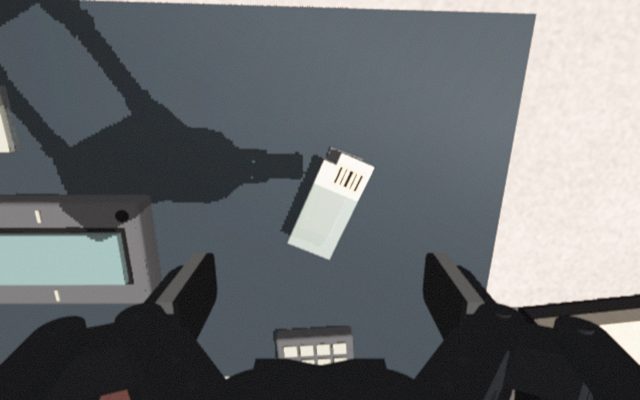

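The label and notch are at the upper end (notch at about (333,155)) and the clear end at the lower left, (310,248). I crop it.

Run:
```python
import cv2
a=cv2.imread('pics/wrist10.png')[140:270,270:390]
cv2.imwrite('pics/c10.png',cv2.resize(a,None,fx=4.5,fy=4.5,interpolation=cv2.INTER_NEAREST))
```

```text
(no output)
```

View pics/c10.png

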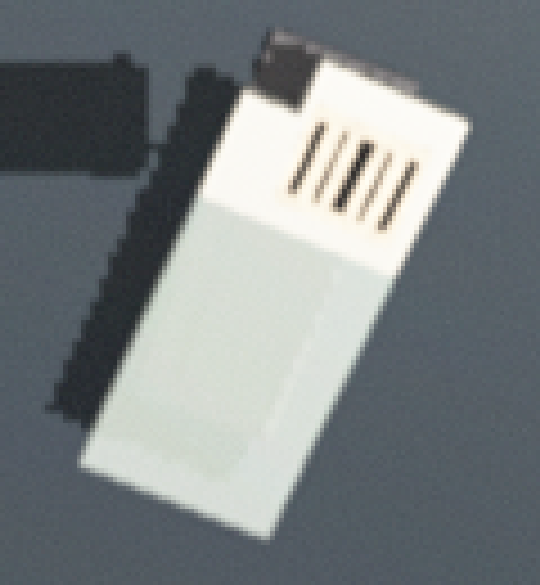

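Run:
```python
from h import *
np.set_printoptions(precision=4,suppress=True)
d=load('wrist10')
P=[cast(d,270+x/4.5-.5,140+y/4.5-.5,.03) for x,y in [(470,122),(268,540),(80,465),(203,198),(398,275),(240,88)]]
TR,BR,BL,FL,FR,NL=P
n=np.linalg.norm
print('len',n(TR-BR),'wid',n(BR-BL),'clear',n(FL-BL),n(FR-BR),'center',(TR+BL)/2)
for a,b in[(BR,TR),(BL,NL),(BL,FL),(BR,FR),(BR,BL),(FR,FL)]: v=b-a;print(np.degrees(np.arctan2(v[1],v[0])))
```

```text
len 0.10083937731230017 wid 0.04413201736341694 clear 0.06484279274632727 0.06591403927141176 center [0.5048 0.2836 0.03  ]
158.2499281862932
158.94159314697234
157.3312765623043
157.930288178223
-112.05472709373059
-110.63764291619192
```

The plate measures 101x44 mm with 65 mm of it clear, which matches. Its centre is (0.505, 0.284) and its x axis points at 158.2°. I'll grip in the clear part at x = -14 mm, after a +0.407 rad turn.

```bash
python3 -m jog '[[[0,-2,0.1,4,0,0,0.18],[0,-4.5,0.33,8,0,0,0.36],[0,-4.5,0.33,11,0,0,0.407],[0,-4.5,0.33,12.3,0,0,0.407],[0,-4.5,0.33,12.3,0,0,0.407],[0,-4.5,0.33,12.3,0,0,0.407]]]';python3 - <<'E'
from h import *
np.set_printoptions(precision=4,suppress=True)
shot('wrist','wrist11');s=bot.read_state();R=cv2.Rodrigues(s['tcp_rot'])[0];print(s['tool_pos'],s['time'],np.degrees(np.arctan2(R[1,1],R[0,1])))
E
```

```text
time: 13.98
tool_pos: [0.5183, 0.2797, 0.252]
tcp_rot: [0.591, 3.083, 0.003]
wrist_force: [0.3, -0.4, 0.1]
width: 1.0
[0.5183 0.2798 0.2522] 14.025 68.31400048022084
```

View pics/wrist11.png

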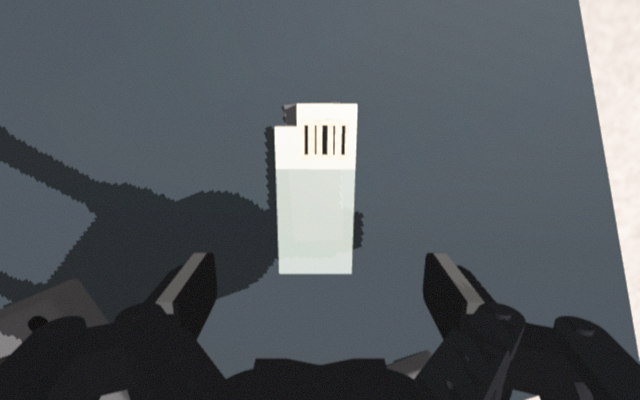

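Square now, but the plate is about 4 px left of the jaws' mid column. I'll measure that offset in tool axes.

Run:
```python
from h import *
np.set_printoptions(precision=4,suppress=True)
d=load('wrist11');s=bot.read_state();R=cv2.Rodrigues(s['tcp_rot'])[0]
L=[(cast(d,u-.5,v-.5,.03)-s['tool_pos'])@R for u,v in [(357,103.5),(352.5,273.5),(278.5,273.5),(276,169),(355.5,169)]]
print(np.array(L)*1000)
for z in (.03,.1): print(cast(d,320,230,z),(cast(d,320,230,z)-s['tool_pos'])@R)
```

```text
[[ 64.5514  19.9958 222.0961]
 [-35.6466  20.2715 222.3137]
 [-35.6339 -24.7542 222.2068]
 [ 29.275  -23.9779 222.0681]
 [ 29.275   20.2229 222.173 ]]
[0.5263 0.2781 0.03  ] [-0.0075  0.0008  0.2222]
[0.4995 0.2886 0.1   ] [0.0211 0.0008 0.1521]
```

```bash
python3 -m jog '[[[0,0,-0.25,3,0,0,0],[0,0,-0.25,5.5,0,0,0],[0,0,-0.25,6.7,0,0,0],[0,0,-0.25,6.7,0,0,0],[0.3,0,-0.25,6.7,0,0,0],[0.4,0,-0.25,6.7,0,0,0],[1,0,-0.25,6.7,0,0,0],[1,0,-0.25,6.7,0,0,0],[1,0,-0.25,6.7,0,0,0],[1,0,-0.25,6.7,0,0,0],[1,0,-0.25,6.7,0,0,0]]]' 50;python3 - <<'E'
from h import *
np.set_printoptions(precision=4,suppress=True)
shot('wrist','wrist12');s=bot.read_state();print(s['tool_pos'],s['time'],s['width']*85,s['wrist_force'])
E
```

```text
time: 15.4
tool_pos: [0.5175, 0.2776, 0.1846]
tcp_rot: [0.591, 3.084, 0.002]
wrist_force: [-0.6, -1.0, 5.4]
width: 0.501
[0.5175 0.2776 0.1846] 15.45 42.757694425926154 [-1.0643 -0.3478  5.6262]
```

View pics/wrist12.png

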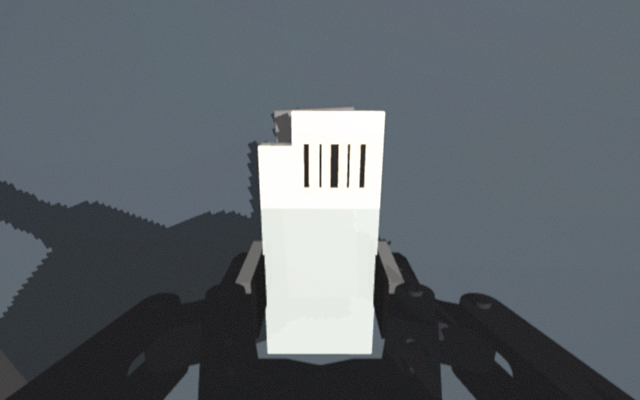

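The plate is gripped at its clear part and square in the jaws. I lift straight up and check from the views.

```bash
python3 -m jog '[[[1,0,0,-1,0,0,0],[1,0,0,-4,0,0,0],[1,0,0,-8,0,0,0],[1,0,0,-10,0,0,0],[1,0,0,-10,0,0,0],[1,0,0,-10,0,0,0],[1,0,0,-10,0,0,0]]]';python3 - <<'E'
from h import *
np.set_printoptions(precision=4,suppress=True)
shot('wrist','wrist13');shot('side','side13');s=bot.read_state();R=cv2.Rodrigues(s['tcp_rot'])[0];print(s['tool_pos'],s['time'],s['width']*85,s['wrist_force'],np.degrees(np.arctan2(R[1,1],R[0,1])))
a=cv2.imread('pics/side13.png')[200:360,260:460]
cv2.imwrite('pics/c13.png',np.hstack([cv2.resize(cv2.imread('pics/wrist13.png'),(400,250)),cv2.resize(a,(312,250))]))
E
```

```text
time: 16.32
tool_pos: [0.516, 0.2768, 0.2812]
tcp_rot: [-0.591, -3.082, 0.003]
wrist_force: [-0.2, 0.2, -1.2]
width: 0.498
[0.5163 0.277  0.2817] 16.425 42.45553833715614 [ 1.2801  0.2232 -1.3919] 68.29856670509841
```

View pics/c13.png

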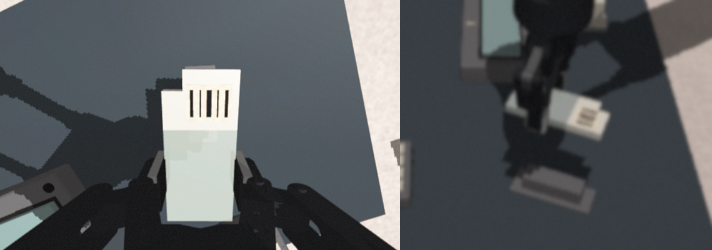

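The plate is clear of its rest, and its outline in the wrist view hasn't changed from before the lift, so no tilt. I compute the frosted middle in the tool frame.

Run:
```python
from h import *
np.set_printoptions(precision=4,suppress=True)
for nm in ['wrist12','wrist13']:
    d=load(nm);a=d['im'].astype(int).min(2)
    # edges on rows/cols
    for r in (160,200,225): 
        xs=np.nonzero(a[r,230:420]>130)[0]+230; print(nm,r,xs.min(),xs.max())
    for c in (310,340,370):
        ys=np.nonzero(a[90:380,c]>150)[0]+90; print(nm,'c',c,ys.min(),ys.max())
s=bot.read_state();R=cv2.Rodrigues(s['tcp_rot'])[0];d=load('wrist13')
zt=s['tool_pos'][2]-.1626+.008
for u,v in [(384.5,111),(372,353.5),(267,353.5),(259.5,145),(379.5,209),(262,209)]: print((cast(d,u,v,zt)-s['tool_pos'])@R*1000)
```

```text
wrist12 160 258 382
wrist12 200 260 380
wrist12 225 261 378
wrist12 c 310 110 353
wrist12 c 340 109 353
wrist12 c 370 110 353
wrist13 160 258 382
wrist13 200 260 380
wrist13 225 262 378
wrist13 c 310 110 353
wrist13 c 340 110 353
wrist13 c 370 111 353
[ 64.2939  22.7535 154.6763]
[-35.6153  22.6541 154.4863]
[-35.7674 -21.7703 154.5772]
[ 52.5849 -20.7322 154.7432]
[ 28.8205  22.7373 154.6088]
[ 28.7582 -20.9385 154.6983]
```

```bash
python3 -m jog '[[[1,-1,-1.2,0,0,0,0],[1,-3.5,-4,0,0,0,-0.05],[1,-6.5,-7.4,0,0,0,-0.13],[1,-9.5,-10.8,0,0,0,-0.21],[1,-12.5,-14.2,0,0,0,-0.29],[1,-15.5,-17.6,0,0,0,-0.36],[1,-17.5,-19.8,0,0,0,-0.406],[1,-18.5,-21,0,0,0,-0.406],[1,-18.5,-21,0,0,0,-0.406],[1,-18.5,-21,0,0,0,-0.406],[1,-18.5,-21,0,0,0,-0.406]]]';python3 - <<'E'
from h import *
np.set_printoptions(precision=4,suppress=True)
shot('wrist','wrist14');shot('scene','scene14');s=bot.read_state();R=cv2.Rodrigues(s['tcp_rot'])[0];print(s['tool_pos'],s['time'],s['width']*85,s['wrist_force'],np.degrees(np.arctan2(R[1,1],R[0,1])),R[:,2])
E
```

```text
time: 17.8
tool_pos: [0.6107, 0.0148, 0.2832]
tcp_rot: [0.045, -3.141, -0.0]
wrist_force: [1.0, 0.5, -0.3]
width: 0.502
[0.6108 0.0147 0.2833] 17.9 42.28431308973516 [-0.1714  0.5161 -1.4132] 91.63399024866244 [-0.0001  0.0001 -1.    ]
```

View pics/wrist14.png

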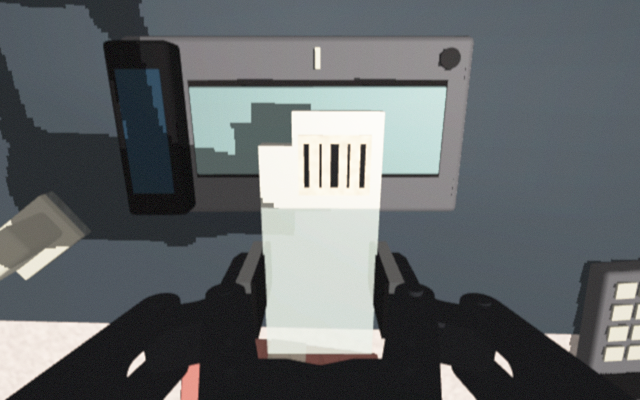

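The plate is over the reader with the frosted end above the glass. The glass corners are at about (190,85), (447,87), (440,175) and (197,175); I check the relative position in this view.

Run:
```python
from h import *
np.set_printoptions(precision=4,suppress=True)
a=cv2.imread('pics/wrist14.png')[30:220,100:480]
cv2.imwrite('pics/c14.png',cv2.resize(a,(760,380),interpolation=cv2.INTER_NEAREST))
d=load('wrist14');s=bot.read_state();R=cv2.Rodrigues(s['tcp_rot'])[0]
g=[cast(d,u,v,.04) for u,v in [(190,85),(447,87),(440,175),(197,175)]]
for p in g: print(p,(p-s['tool_pos'])@R*1000)
c=np.mean(g,0);print(c,(c-s['tool_pos'])@R*1000)
e=[np.degrees(np.arctan2(*(g[j]-g[i])[1::-1])) for i,j in[(0,1),(3,2)]];print(e)
t=cast(d,317,58,.03);print('tick',t,(t-s['tool_pos'])@R*1000)
zt=s['tool_pos'][2]-.1546
print('label top mid',(cast(d,(384.5+259.5)/2,111,zt)-s['tool_pos'])@R*1000)
```

```text
[ 0.5391 -0.0619  0.04  ] [ 73.8187 -74.5662 243.2753]
[0.5359 0.0868 0.04  ] [ 72.7213  74.1666 243.2924]
[0.5881 0.0893 0.04  ] [ 20.4594  75.1613 243.2855]
[ 0.5925 -0.0616  0.04  ] [ 20.4113 -75.7538 243.268 ]
[0.5639 0.0131 0.04  ] [ 46.8527  -0.248  243.2803]
[np.float64(91.21127021946525), np.float64(91.65226663934372)]
tick [0.5215 0.011  0.03  ] [ 89.2763  -1.1468 253.2859]
label top mid [ 63.902    1.3144 154.6087]
```

View pics/c14.png

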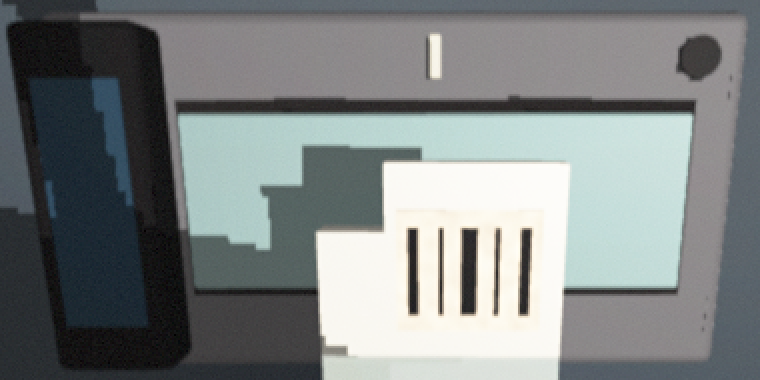

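The frosted middle is within 1 mm of the glass middle. I nudge -0.1 cm along tool y and lower by 3.05 cm to get 5 cm above the glass.

```bash
python3 -m jog '[[[1,0,-0.1,0.8,0,0,0],[1,0,-0.1,1.7,0,0,0],[1,0,-0.1,2.5,0,0,0],[1,0,-0.1,3,0,0,0],[1,0,-0.1,3,0,0,0],[1,0,-0.1,3,0,0,0],[1,0,-0.1,3,0,0,0],[1,0,-0.1,3,0,0,0],[1,0,-0.1,3,0,0,0]]]';python3 - <<'E'
from h import *
np.set_printoptions(precision=4,suppress=True)
for n in ('wrist','scene','side'): shot(n,n+'15')
s=bot.read_state();R=cv2.Rodrigues(s['tcp_rot'])[0];print(s['tool_pos'],s['time'],s['width']*85,s['wrist_force'],np.degrees(np.arctan2(R[1,1],R[0,1])),R[:,2],abs(s['joint_vel']).max())
d=load('scene15');print(cast(d,0,0,0)[:1])
cv2.imwrite('pics/c15.png',np.hstack([cv2.imread('pics/scene15.png')[80:340,130:450],cv2.imread('pics/side15.png')[110:370,160:480]]))
d=load('wrist15');a=d['im'].astype(int).min(2)
for c in (310,340,370):
    ys=np.nonzero(a[95:360,c]>170)[0]+95; print(ys.min(),ys.max())
E
```

```text
time: 19.02
tool_pos: [0.6111, 0.0127, 0.2535]
tcp_rot: [-0.043, 3.141, -0.0]
wrist_force: [-0.2, -0.2, -0.3]
width: 0.502
[0.611  0.0127 0.2534] 19.175 42.36179055054175 [-0.3043  0.5082 -0.6471] 91.56036101594782 [ 0.0001 -0.     -1.    ] 0.001871130567824575
[-1.3145]
95 359
95 359
95 357
```

View pics/c15.png

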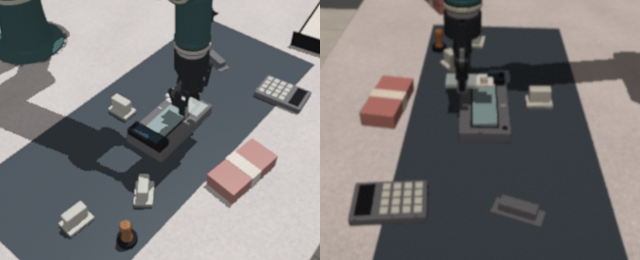

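View pics/wrist15.png

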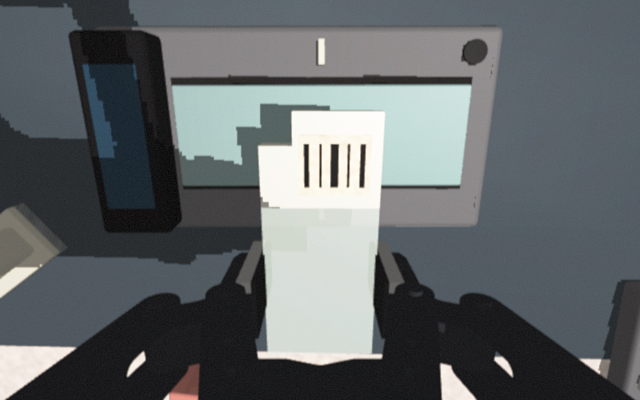

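The plate is level and still, with its underside about 51 mm above the glass and the label up. The wiper and the bystanders stand where they should. Handing in.

Run:
```python
from workcell import bot
print(bot.finish_job(),bot.read_state()['time'])
```

```text
the job is handed in; nothing more can be done
the job is handed in; nothing more can be done
```

The job is done and handed in at about 19 s on the robot's clock; the hand-in gives no verdict.

- **Wipe:** I took the wiper nearest the base and wiped the glass from about -48 to +48 mm. It was pressed about 4 mm at the start and about 5 mm from the middle on, with roughly 3–4.5 N of contact force. The press is inferred from tool height and wrist force, since the glass joint itself can't be read.
- **Wiper:** It is standing felt down on the counter on the robot's side of the reader, near (0.435, -0.04). It was still standing there in the last pictures.
- **Plate:** I'm holding it by the clear part, 14 mm from its middle, level and label up, with its underside about 51 mm above the glass. At the last measurement, just before a 1 mm sideways correction and a 3 cm lowering, the middle of the frosted end was within about 1 mm of the glass middle. After that I checked tool pose and pictures but did not measure the offset again. Yaw agrees with the reader to a few tenths of a degree.
- **Bystanders:** The bundle, calculator and stamp look untouched in the last scene and side views.
- **Disagreements:** The views differed by up to about 5 mm on the reader's position. The side camera was the outlier, so I used the wrist camera's values.

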